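# Shutter the beam, then fold out the lens ring

## Task

On the small breadboard stand three flip mounts in front of a laser module. First push the thumb tab of the folded mount with the solid square plate over, so that its plate stands fully upright and blocks the beam; then push the open round ring over sideways until it is folded fully down out of the beam. Push with the fingertips only: do not lift or shift the mounts, leave the square plate with the hole standing up, and leave everything else where it is.

Things in the scene. Friction and masses are not known exactly. Their poses are not given: they have to be found in the camera images.
- board: fixed aluminium breadboard, 320 x 120 x 12 mm, origin at the centre of its underside, on the table; x along its length, away from the laser. Laser module (cylinder 28 x 64 mm) fixed at its -x end, top 101 mm above the table. The three mounts stand on it in a row along x, 75 mm apart, in any order, axes within 0.06 rad of the board's.
- shutter_mount: shutter flip mount, loose, stands by its weight (about 0.7 kg; a 4 N sideways push can shift or tip it). Base 50 (x) x 96 (y) x 14 mm; origin at the centre of its underside; z up. Hinge pin along x, 40 mm above the origin, bears an L-shaped aluminium lever. Plate arm: solid square, 32 x 32 mm (8 mm thick along x), centred 35 mm from the pin, far edge 51 mm from it.
- ring_mount: lens ring flip mount, loose, stands by its weight (about 0.7 kg; a 4 N sideways push can shift or tip it). Base 50 (x) x 96 (y) x 14 mm; origin at the centre of its underside; z up. Hinge pin along x, 40 mm above the origin, bears an L-shaped aluminium lever. Plate arm: open round ring, 34 mm outside, 25 inside (14 mm thick along x), centred 35 mm from the pin, far edge 52 mm from it.
- aperture_mount: aperture flip mount, loose, stands by its weight (about 0.7 kg; a 4 N sideways push can shift or tip it). Base 50 (x) x 96 (y) x 14 mm; origin at the centre of its underside; z up. Hinge pin along x, 40 mm above the origin, bears an L-shaped aluminium lever. Plate arm: square, 32 x 32 mm with a 14 mm round hole (8 mm thick along x), centred 35 mm from the pin, far edge 51 mm from it.
- shutter_flag (a joint): lever angle, hard stops at both ends. 0: plate up, thumb tab level to +y. 1.571: plate down level to -y, tab upright. Tab: 16 mm wide, 6 thick, ends 52 mm from the pin. Push the upright tab to +y and down to stand the plate up, or the upright plate to -y and down to fold it. Friction 0.035 N m (about 1 N); stays where left. Starts 1.2 to 1.57.
- ring_flag (a joint): lever angle, hard stops at both ends. 0: plate up, thumb tab level to +y. 1.571: plate down level to -y, tab upright. Tab: 16 mm wide, 6 thick, ends 52 mm from the pin. Push the upright tab to +y and down to stand the plate up, or the upright plate to -y and down to fold it. Friction 0.035 N m (about 1 N); stays where left. Starts 0 to 0.3.
- aperture_flag (a joint): lever angle, hard stops at both ends. 0: plate up, thumb tab level to +y. 1.571: plate down level to -y, tab upright. Tab: 16 mm wide, 6 thick, ends 52 mm from the pin. Push the upright tab to +y and down to stand the plate up, or the upright plate to -y and down to fold it. Friction 0.035 N m (about 1 N); stays where left. Starts 0 to 0.05.
- objective_20x: bystander: white microscope objective, 28 mm across, 52 mm tall, standing on the breadboard beside the laser
- cube_green: bystander: black filter cube, 38 mm, on the breadboard on the other side of the laser
- oil_bottle: bystander: small white bottle with black cap, 26 mm across, 67 mm tall, standing near the right edge of the table
- ethanol_vial: bystander: small bottle with blue cap, 32 mm across, 68 mm tall, near the right edge of the table
- marker: bystander: marker pen lying on the table beyond the breadboard, 134 mm long

How it is judged:
On the way, in this order (a step that is already met when the one before it is completed fails the run):
1. the solid square plate stands upright while the lens ring is still up (value of joint shutter_flag below 0.12 rad and value of joint ring_flag below 0.6 rad), for 0.2 s.
2. the lens ring is folded down (value of joint ring_flag above 1.45 rad and value of joint shutter_flag below 0.12 rad), for 0.2 s.
At the end, for the whole second after the job is handed in: Shutter plate within 0.12 rad of upright, lens ring within 0.12 rad of fully folded, aperture plate within 0.12 rad of upright; all mounts stand flat and still on the breadboard within 20 mm of where they started, and the bystanders within 20 mm of where they were (all of step 2 and value of joint aperture_flag below 0.12 rad and distance of each of shutter_mount, ring_mount, aperture_mount, objective_20x, cube_green, oil_bottle, ethanol_vial, marker from where it was at the start of the episode below 0.02 m and angle between each of shutter_mount, ring_mount, aperture_mount's own z axis and vertical below 0.05 rad and linear speed of each of shutter_mount, ring_mount, aperture_mount below 0.02 m/s); the robot touches nothing.
It fails at once if a mount is lifted 8 mm or tipped 0.2 rad (height (world z) of any of shutter_mount, ring_mount, aperture_mount above 0.02 m or angle between any of shutter_mount, ring_mount, aperture_mount's own z axis and vertical above 0.2 rad).
It fails at once if a mount is shifted by more than 20 mm (distance of any of shutter_mount, ring_mount, aperture_mount from where it was at the start of the episode above 0.02 m).
It fails at once if the aperture plate is pushed over (0.4 rad) (value of joint aperture_flag above 0.4 rad).
It fails at once if a bystander is disturbed by more than 20 mm (distance of any of objective_20x, cube_green, oil_bottle, ethanol_vial, marker from where it was at the start of the episode above 0.02 m).
It also fails if it takes over 42 s, if anything falls off the work surface, if the arm or the gripper's body presses on something with over 40 N, if the wrist force passes 120 N, or if a joint passes its speed limit or range.

## Robot

A 6-joint arm with a two-finger parallel gripper is mounted at the origin on a cart in front of the work surface, level with it; the furniture and walls round the work are solid. World frame = base frame: x ahead of the robot, y to its left, z up, the work surface at z = 0. Lengths are in m, angles in rad, forces in N, time in s.
With the tool pointing down it reaches from about 0.35 to 0.775 m from the base axis. Payload 7.3 kg.
Tool frame: the origin (TCP) lies at the very end of the fingers, on their centre line; the grasp point (between the pads) lies 19 mm behind it; z points along the fingers, y is the line along which they close (so a half turn about z gives the same grasp; the last joint's range is limited). The gripper opens to 92 mm and grips with 3 to 60 N. Pads are 19 mm wide; open, the fingers measure 130 mm over their backs; the gripper's body (75 mm by 190 mm) begins 47 mm behind the grasp point.
Start: joints at [-1.364, 0.342, 1.524, -0, 1.275, -0.146], TCP at [0.181, -0.493, 0.227] pointing down, gripper open.
Joint ranges: [-2.53, 2.53], [-0.77, 2.02], [0.04, 2.7], [-1, 4.14], [0.28, 2.66], [-3.11, 3.11]. Speed limits (rad/s): [2.57, 2.57, 3.14, 3.14, 3.14, 3.14].

## Interface

Orientations are given as [roll, pitch, yaw] about the fixed x, y, z axes, in that order (R = Rz(yaw) Ry(pitch) Rx(roll)).
In Python, from cell import robot, read_camera, get_calibration gives the robot as it stands. The module is installed in compiled form; this text tells all that it offers.
- The arm moves only by the tool send_rows, never from a script. Its argument "plan" is a list of rows, each a list of 2 entries, a list of its own where there are three numbers: the shift along the tool's x, y, z as a fraction of full scale, then the turn, a rotation vector about the tool's x, y, z as a fraction of full scale. A call has exactly 10 rows; each row shifts and turns the commanded pose from where the row before left it, along the tool's axes as they then stand; what a row does not reach is not made up. Full scale, the value 1, is 0.025 m for a shift and 90 degrees for a turn. A row lasts 1/8 s, in which the tool goes at most 62.5 mm and 10.7 degrees, less where a joint would pass 70% of its speed; a pose out of reach is approached as far as the arm can. A call with a number of a shift or a turn outside -1 to 1 is refused whole. A call with a gripper value outside its range is refused whole. "gripper" is the opening, from -1 (shut) to 1 (fully open), so that 0 is half open, set as the call begins (left out, the last holds). The fingers move at their own pace and stop on an object; "force" is the grip in N (left out, the last holds). Time passes only in rows, so rows that do not move let the fingers close, or fill a call up. It gives the time, the measured TCP pose, the force, the opening and the grip force at its end, in the units of the state.
- robot.observe(): the state, without advancing time (a new reading comes with each control period).
- read_camera(name): name is "side" or "top"; returns (picture, depth): 480x640x3 uint8, blue, green, red; 480x640 float32, m along the optical axis (not along the pixel's ray), 0 where there is no reading.
- get_calibration(name): a dict with "intrinsics" (3x3 intrinsics, pixels), "rvec" (rotation vector, rad) and "tvec" (3), from world to camera coordinates, as OpenCV has them. Camera axes: x right, y down, z forward; pixel columns grow to the right and rows downward; lengths in m; the calibration is good to about 2 mm. A picture is of the moment at which its call begins. get_calibration takes no time and is no camera call.
- robot.hand_in(): hands the job in; it is judged then, once.
The state is a dict: "time": time; "qpos": joint angles; "qvel": joint speeds; "joint_efforts": joint torques, N m; "tool_pos": TCP position; "tool_rot": TCP orientation; "contact_force": force on the tool from outside, world axes, zero at the start; "torque": the same for the moment, N m; "opening": finger opening in m; "grip_force": force on a finger pad.
Only numpy, scipy, OpenCV 4.12 (cv2) and the standard library are available. Lean on these libraries where they do the work, as an engineer would, in place of code of your own. Each camera call takes 0.05 s, during which the arm holds its last target. There are 200 camera calls.

## Working session

There is one attempt and no reset: what is moved stays moved. The work goes in short steps, Python scripts to look and compute and a tool call to move; the robot and the scene stay as the last step left them, time stands still between calls to the robot, and variables do not carry over. Pictures are saved under pics/ and viewed, at most 10 in all, crops included, and the job is handed in when it is done.

Besides the shell and the picture viewer there is one more tool, called after "Request:" by a JSON object that holds its "method" and its "body", one argument or row to a line. send_rows: Moves the arm, as the interface text tells. Shift numbers are shares of 0.025 m and turn numbers shares of 90 degrees, none past 1 either way. Its arguments: {"type":"object","properties":{"plan":{"type":"array"},"gripper":{"type":"number"},"force":{"type":"number"}},"required":["plan"]}

```bash
mkdir -p pics; cat > h.py <<'E'
import cv2, numpy as np
from cell import robot, read_camera, get_calibration
def cal(n):
    c=get_calibration(n); R=cv2.Rodrigues(np.array(c["rvec"],float))[0]
    return np.array(c["intrinsics"],float),R,np.array(c["tvec"],float).ravel()
def cloud(n,d):
    K,R,t=cal(n); v,u=np.mgrid[0:480,0:640]
    P=np.stack([(u-K[0,2])/K[0,0]*d,(v-K[1,2])/K[1,1]*d,d],-1)
    W=(P-t)@R; W[d<=0]=np.nan
    return W
E
python3 - <<'E'
from h import *
for n in("top","side"):
    p,d=read_camera(n); cv2.imwrite(f"pics/{n}0.png",p); np.savez(f"{n}0.npz",p=p,d=d)
    K,R,t=cal(n); print(n,-R.T@t,R[2],K[0,0],(d>0).mean())
s=robot.observe(); print(s)
E
```

```text
top [ 0.35066967 -0.31004944  0.97779174] [ 0.18848675  0.01327445 -0.98198601] 554.2529957603144 0.9960481770833334
side [ 0.11455876 -1.05571302  0.55059721] [ 0.41088579  0.7612784  -0.50162542] 521.6261715744465 0.9960872395833333
{'time': 0.1, 'qpos': array([-1.36396027e+00,  3.42638249e-01,  1.52489715e+00, -4.06529856e-05,
        1.27539840e+00, -1.46019270e-01]), 'qvel': array([-0.00181519, -0.00048174, -0.00384522, -0.00145854, -0.00123665,
        0.00053984]), 'joint_efforts': array([ 1.79956045e-03, -4.32003522e+01, -2.44694138e+01,  7.19071249e-02,
        5.26411249e-02, -5.85136513e-05]), 'tool_pos': array([ 0.18135508, -0.49230519,  0.22613064]), 'tool_rot': array([-3.14026012e+00, -1.56675501e-04,  3.52867086e-01]), 'contact_force': array([ 0.50591544, -0.66888076,  0.51610393]), 'torque': array([-0.01755191, -0.05795276, -0.003216  ]), 'grip_force': 0.0, 'opening': 0.09155823322240038}
```

View pics/top0.png

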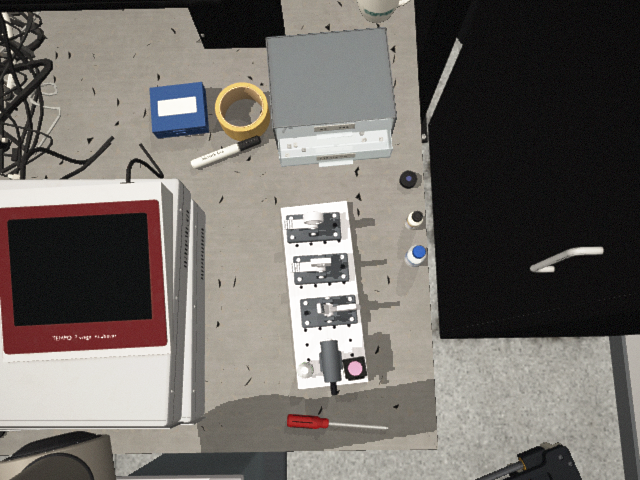

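View pics/side0.png

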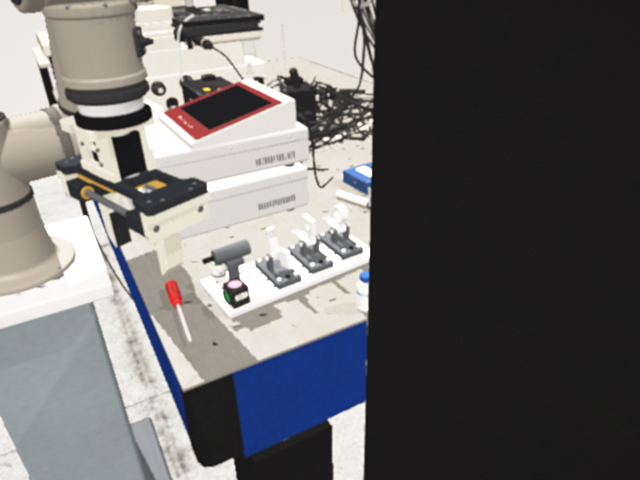

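The top view shows the board from (330,385) up to (315,205). The mounts are at about (327,310), (320,268) and (313,226), and the laser is at (331,360). The side view shows the same row, with the ring probably the farthest one at (342,215). Next I'll zoom in and measure with depth.

```bash
python3 - <<'E'
from h import *
a=np.load("top0.npz"); b=np.load("side0.npz")
A=cv2.resize(a["p"][195:395,270:380],None,fx=3,fy=3,interpolation=cv2.INTER_CUBIC)
B=cv2.resize(b["p"][195:315,195:375],None,fx=2.6,fy=2.6,interpolation=cv2.INTER_CUBIC)
im=np.zeros((600,800,3),np.uint8); im[:600,:330]=A[:600]; im[:B.shape[0],331:331+B.shape[1]]=B
# board top: white-ish at z~12mm
W=cloud("top",a["d"]); 
m=(np.abs(W[...,2]-.012)<.006)&(a["p"].min(-1)>200); m[:190]=0;m[400:]=0;m[:,:270]=0;m[:,380:]=0
pts=W[m][:,:2].astype(np.float32); (c,s,ang)=cv2.minAreaRect(pts); print("board",c,s,ang)
# height map in window
Z=W[195:395,270:380,2]*1000; Zc=np.clip(np.nan_to_num(Z)*2,0,255).astype(np.uint8)
Zc=cv2.applyColorMap(cv2.resize(Zc,None,fx=2.4,fy=2.4,interpolation=cv2.INTER_NEAREST),cv2.COLORMAP_JET)
h=min(600-B.shape[0]-2,Zc.shape[0]); im[B.shape[0]+2:B.shape[0]+2+h,331:331+Zc.shape[1]]=Zc[:h]
cv2.imwrite("pics/z0.png",im)
E
```

```text
board (0.4576568305492401, -0.30142804980278015) (0.3200088441371918, 0.11966615915298462) 5.179362773895264
```

View pics/z0.png

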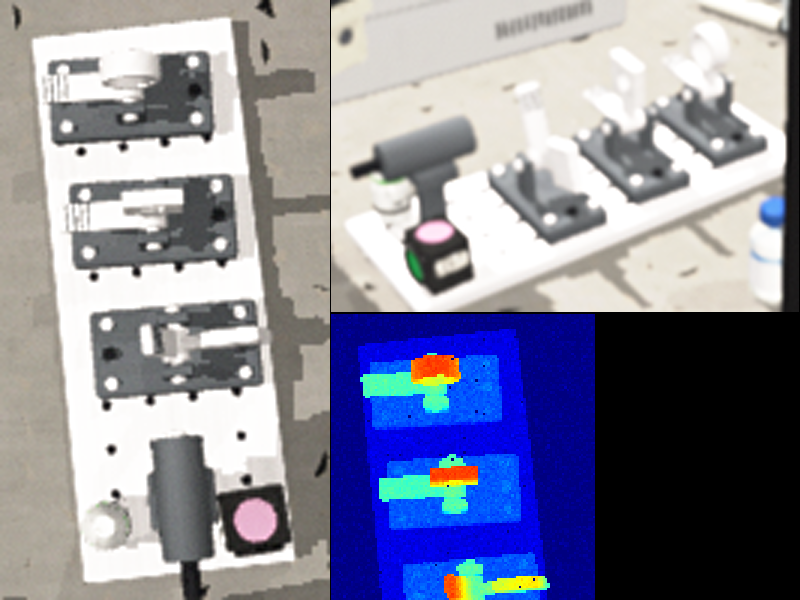

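In the zoom, the order going out from the laser is: shutter at crop (180,345), folded with its tab upright; aperture at (150,215), standing; ring at (130,90), standing. Next I'll measure each mount in board axes.

```bash
python3 - <<'E'
from h import *
a=np.load("top0.npz"); W=cloud("top",a["d"]); p=a["p"].astype(int)
c=np.array([.4577,-.3014]); y=np.radians(5.18); ex=np.array([np.cos(y),np.sin(y)]); ey=np.array([-ex[1],ex[0]])
B=np.stack([(W[...,:2]-c)@ex,(W[...,:2]-c)@ey,W[...,2]],-1)
inb=(abs(B[...,1])<.075)&(abs(B[...,0])<.16)
for n,x0 in(("sh",-.03),("ap",.045),("ri",.12)):
    near=inb&(abs(B[...,0]-x0)<.034)
    m=near&(abs(B[...,2]-.026)<.005)
    q=B[m][:,:2].astype(np.float32); r=cv2.minAreaRect(q); print(n,"base rect",np.round(r[0],4),np.round(r[1],4),round(r[2],2))
    r0=r[0]
    q=B[near&(B[...,2]>.045)]
    for lo in np.arange(-.065,.065,.01):
        s=q[(q[:,1]-r0[1]>=lo)&(q[:,1]-r0[1]<lo+.01)]
        if len(s)>2: print("  y%+.3f n%d x[%.3f %.3f] z med %.3f max %.3f"%(lo+.005,len(s),s[:,0].min()-r0[0],s[:,0].max()-r0[0],np.median(s[:,2]),s[:,2].max()))
# tall stuff nearby
t=(W[...,2]>.11)&(abs(W[...,0]-.5)<.4)&(W[...,1]<0.05)&(W[...,1]>-.6)
xs=W[t&(W[...,0]>.45)]; print("tall far xmin",np.percentile(xs[:,0],1),"zmax",xs[:,2].max()); 
print(np.array(ex))
E
```

```text
sh base rect [-0.0353 -0.0058] [0.0961 0.0502] 88.9
  y-0.050 n23 x[-0.005 0.003] z med 0.065 max 0.083
  y-0.040 n38 x[-0.005 0.003] z med 0.081 max 0.085
  y-0.030 n38 x[-0.005 0.003] z med 0.078 max 0.085
  y-0.020 n35 x[-0.005 0.004] z med 0.075 max 0.078
  y-0.010 n63 x[-0.018 0.016] z med 0.059 max 0.076
  y+0.000 n150 x[-0.021 0.021] z med 0.059 max 0.080
  y+0.010 n92 x[-0.017 0.018] z med 0.088 max 0.106
  y+0.020 n19 x[-0.008 0.008] z med 0.102 max 0.104
ap base rect [ 0.0394 -0.0007] [0.0952 0.05  ] 87.71
  y-0.020 n8 x[-0.004 0.003] z med 0.104 max 0.105
  y-0.010 n76 x[-0.018 0.016] z med 0.098 max 0.107
  y+0.000 n145 x[-0.020 0.021] z med 0.060 max 0.107
  y+0.010 n96 x[-0.018 0.018] z med 0.075 max 0.107
  y+0.020 n53 x[-0.007 0.009] z med 0.056 max 0.089
  y+0.030 n60 x[-0.007 0.010] z med 0.056 max 0.060
  y+0.040 n54 x[-0.006 0.009] z med 0.056 max 0.060
  y+0.050 n40 x[-0.006 0.010] z med 0.056 max 0.060
ri base rect [0.1144 0.0049] [0.0957 0.0506] 87.05
  y-0.020 n18 x[-0.007 0.006] z med 0.094 max 0.101
  y-0.010 n90 x[-0.018 0.006] z med 0.099 max 0.107
  y+0.000 n145 x[-0.021 0.021] z med 0.073 max 0.107
  y+0.010 n107 x[-0.018 0.007] z med 0.089 max 0.106
  y+0.020 n55 x[-0.007 0.009] z med 0.057 max 0.088
  y+0.030 n54 x[-0.007 0.009] z med 0.057 max 0.062
  y+0.040 n109 x[-0.005 0.012] z med 0.650 max 0.658
  y+0.050 n146 x[-0.006 0.011] z med 0.653 max 0.658
  y+0.060 n123 x[0.009 0.012] z med 0.654 max 0.658
tall far xmin 0.4529941857440899 zmax 0.6633556640508277
[0.99591597 0.09028495]
```

```bash
cat >> h.py <<'E'
c=np.array([.4577,-.3014]); ya=np.radians(5.18); ex=np.array([np.cos(ya),np.sin(ya)]); ey=np.array([-ex[1],ex[0]])
M={"sh":(-.0353,-.0058),"ap":(.0394,-.0007),"ri":(.1144,.0049)}
def rel(n):
    s=robot.observe(); q=s["tool_pos"]; d=q[:2]-c
    print("t",s["time"],"rel mount x,y mm",np.round([(d@ex-M[n][0])*1e3,(d@ey-M[n][1])*1e3],1),"z",round(q[2]*1e3,1),"rot",np.round(s["tool_rot"],3),"F",np.round([s["contact_force"][:2]@ex,s["contact_force"][:2]@ey,s["contact_force"][2]],2))
E
python3 - <<'E'
from h import *
a=np.load("top0.npz"); W=cloud("top",a["d"])
w=W[100:165,285:390].reshape(-1,3); w=w[w[:,2]>.05]; print("box xmin",np.percentile(w[:,0],[1,5]),"z",np.percentile(w[:,2],[5,50,95]))
w=W[:60,190:290].reshape(-1,3); w=w[w[:,2]>.4]; print("shelf",w.min(0),w.max(0))
E
```

```text
box xmin [0.67454253 0.67736662] z [0.05342385 0.1125945  0.15249931]
shelf [ 0.57510267 -0.24510673  0.64937307] [ 0.57931155 -0.2230775   0.65820823]
```

Request:
{"method": "send_rows", "body": {
  "plan": [
    [[0,0,0],[0,0,-0.104]],
    [[0,0,0],[0,0,-0.104]],
    [[0,0,0],[0,0,-0.104]],
    [[0,0,0],[0,0,-0.104]],
    [[0,0,0],[0,0,-0.104]],
    [[0,0,0],[0,0,-0.104]],
    [[0,0,0],[0,0,-0.104]],
    [[0,0,0],[0,0,-0.104]],
    [[0,0,0],[0,0,0]],
    [[0,0,0],[0,0,0]]
  ],
  "gripper": -1,
  "force": 20
}}

```text
time: 1.35
tool_pos: [0.1814, -0.4926, 0.2265]
tool_rot: [-3.142, -0.0, 1.657]
contact_force: [0.2, -0.4, -0.7]
opening: 0.0008
grip_force: 0.0
```

```bash
python3 -c "
from h import *
rel('sh'); print(robot.observe()['qpos'],robot.observe()['opening'])"
```

```text
t 1.35 rel mount x,y mm [-257.1 -159.6] z 226.5 rot [-3.142 -0.     1.657] F [ 0.19 -0.45 -0.73]
[-1.36398049e+00  3.42260801e-01  1.52433742e+00 -1.28067797e-05
  1.27539667e+00 -1.44978246e+00] 0.0007694355478885226
```

Request:
{"method": "send_rows", "body": {
  "plan": [
    [[0.58,1,0.2],[0,0,0]],
    [[0.58,1,0.2],[0,0,0]],
    [[0.58,1,0.2],[0,0,0]],
    [[0.58,1,0.2],[0,0,0]],
    [[0.58,1,0.2],[0,0,0]],
    [[0.58,1,0.2],[0,0,0]],
    [[0.58,1,0.2],[0,0,0]],
    [[0.58,1,0.2],[0,0,0]],
    [[0.58,1,0.2],[0,0,0]],
    [[0.58,1,0.2],[0,0,0]]
  ]
}}

```text
time: 2.6
tool_pos: [0.4183, -0.3254, 0.1765]
tool_rot: [-3.142, 0.0, 1.657]
contact_force: [0.2, -0.3, 0.6]
opening: 0.0001
grip_force: 0.0
```

Request:
{"method": "send_rows", "body": {
  "plan": [
    [[0,0.28,0.2],[0,0,0]],
    [[0,0,0.4],[0,0,0]],
    [[0,0,0.4],[0,0,0]],
    [[0,0,0.4],[0,0,0]],
    [[0,0,0],[0,0,0]],
    [[0,0,0],[0,0,0]],
    [[0,0,0],[0,0,0]],
    [[0,0,0],[0,0,0]],
    [[0,0,0],[0,0,0]],
    [[0,0,0],[0,0,0]]
  ]
}}

```text
time: 3.85
tool_pos: [0.4246, -0.3255, 0.1418]
tool_rot: [3.142, 0.0, 1.66]
contact_force: [-0.9, -0.2, 0.7]
opening: 0.0002
grip_force: 0.0
```

```bash
python3 -c "
from h import *
rel('sh')
ims=[]
for n,(r,cc) in (('top',(190,270)),('side',(180,190))):
    p,d=read_camera(n); ims.append(cv2.resize(p[r:r+200,cc:cc+190],(400,420),interpolation=cv2.INTER_CUBIC))
cv2.imwrite('pics/a1.png',np.hstack(ims))"
```

```text
t 3.85 rel mount x,y mm [  0.1 -15.2] z 141.8 rot [3.142 0.    1.66 ] F [-0.96 -0.12  0.66]
```

View pics/a1.png

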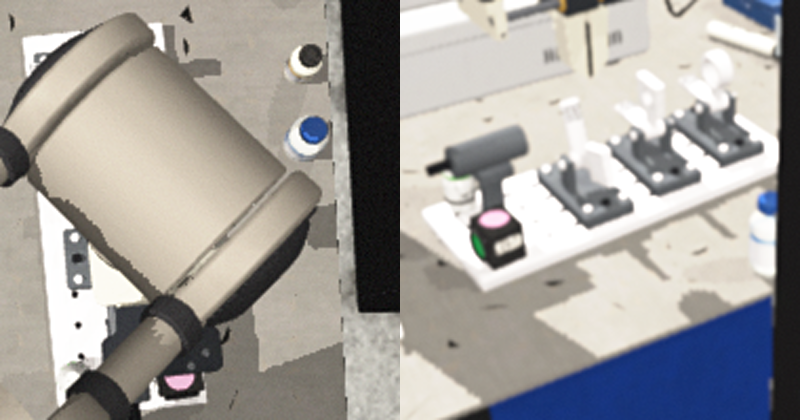

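The top view is blocked by the arm. The side crop shows the closed fingers at about (590,75), above and between the tab (572,120) and the plate (597,160). Next I descend and start the arc.

Request:
{"method": "send_rows", "body": {
  "plan": [
    [[0,0,0.45],[0,0,0]],
    [[0,0,0.45],[0,0,0]],
    [[0,0,0.45],[0,0,0]],
    [[0,0,0.4],[0,0,0]],
    [[0,0,0.13],[0,0,0]],
    [[0.2,0,0],[0,0,0]],
    [[0.2,0,0],[0,0,0]],
    [[0.15,0,0],[0,0,0]],
    [[0,0,0],[0,0,0]],
    [[0,0,0],[0,0,0]]
  ]
}}

```text
time: 5.2
tool_pos: [0.4234, -0.3119, 0.0949]
tool_rot: [3.141, 0.0, 1.66]
contact_force: [0.3, -0.1, -0.3]
opening: 0.0006
grip_force: 0.0
```

```bash
python3 -c "
from h import *
rel('sh')"
```

```text
t 5.2 rel mount x,y mm [ 0.2 -1.5] z 94.9 rot [3.141 0.    1.66 ] F [ 0.27 -0.1  -0.3 ]
```

Request:
{"method": "send_rows", "body": {
  "plan": [
    [[0.26,0,0.04],[0,0,0]],
    [[0.18,0,0.04],[0,0,0]],
    [[0.16,0,0.1],[0,0,0]],
    [[0.15,0,0.1],[0,0,0]],
    [[0.13,0,0.12],[0,0,0]],
    [[0.14,0,0.12],[0,0,0]],
    [[0.1,0,0.14],[0,0,0]],
    [[0.11,0,0.14],[0,0,0]],
    [[0,0,0],[0,0,0]],
    [[0,0,0],[0,0,0]]
  ]
}}

```text
time: 6.45
tool_pos: [0.4205, -0.281, 0.0746]
tool_rot: [-3.141, -0.0, 1.66]
contact_force: [0.4, 0.8, -0.8]
opening: 0.0003
grip_force: 0.0
```

```bash
python3 -c "
from h import *
rel('sh')
p,d=read_camera('side'); cv2.imwrite('pics/a2.png',cv2.resize(p[180:320,190:380],None,fx=4,fy=4,interpolation=cv2.INTER_CUBIC))"
```

```text
t 6.45 rel mount x,y mm [ 0.1 29.5] z 74.6 rot [-3.141 -0.     1.66 ] F [ 0.43  0.81 -0.8 ]
```

View pics/a2.png

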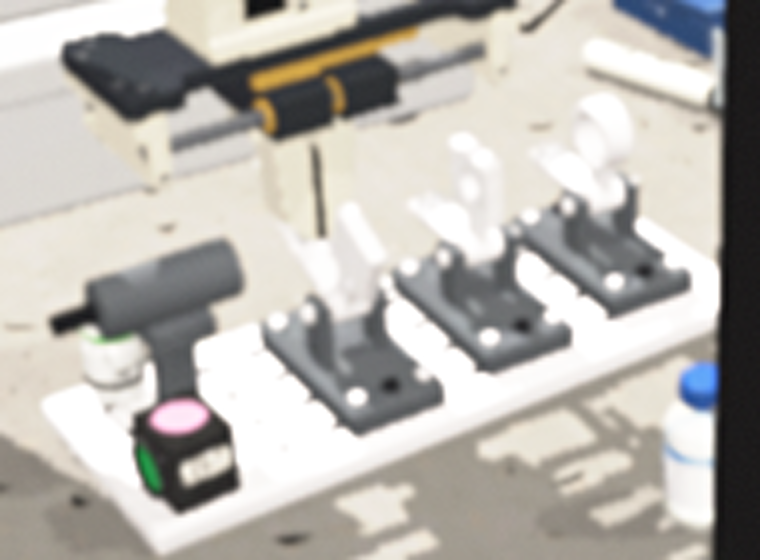

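The side crop shows the tab pushed down and the shutter plate almost upright at (355,240), with the mounts unmoved. I continue down to the stop.

Request:
{"method": "send_rows", "body": {
  "plan": [
    [[0.08,0,0.15],[0,0,0]],
    [[0.07,0,0.16],[0,0,0]],
    [[0.05,0,0.18],[0,0,0]],
    [[0.04,0,0.18],[0,0,0]],
    [[0,0,0.06],[0,0,0]],
    [[0,0,0.04],[0,0,0]],
    [[0,0,0.04],[0,0,0]],
    [[0,0,0],[0,0,0]],
    [[0,0,0],[0,0,0]],
    [[0,0,0],[0,0,0]]
  ]
}}

```text
time: 7.75
tool_pos: [0.4199, -0.2749, 0.055]
tool_rot: [-3.142, -0.0, 1.66]
contact_force: [-1.6, 2.9, 6.3]
opening: 0.0007
grip_force: 3.4
```

```bash
python3 -c "
from h import *
rel('sh')"
```

```text
t 7.75 rel mount x,y mm [ 0.1 35.6] z 55.0 rot [-3.142 -0.     1.66 ] F [-1.29  3.05  6.26]
```

Request:
{"method": "send_rows", "body": {
  "plan": [
    [[0,0,-0.2],[0,0,0]],
    [[0,0,-0.6],[0,0,0]],
    [[0,0,-0.6],[0,0,0]],
    [[0,0,-0.6],[0,0,0]],
    [[0,0,-0.6],[0,0,0]],
    [[0,0,-0.6],[0,0,0]],
    [[0,0,-0.6],[0,0,0]],
    [[0,0,-0.6],[0,0,0]],
    [[0,0,-0.6],[0,0,0]],
    [[0,0,-0.4],[0,0,0]]
  ]
}}

```text
time: 9.0
tool_pos: [0.4202, -0.2752, 0.1907]
tool_rot: [3.141, 0.001, 1.66]
contact_force: [-0.1, 0.7, 0.1]
opening: 0.0009
grip_force: 0.0
```

Request:
{"method": "send_rows", "body": {
  "plan": [
    [[0,0,0],[0,0,0.1]],
    [[0,0,0],[0,0,0.1]],
    [[0,0,0],[0,0,0.1]],
    [[0,0,0],[0,0,0.1]],
    [[0,0,0],[0,0,0.1]],
    [[0,0,0],[0,0,0.1]],
    [[0,0,0],[0,0,0.1]],
    [[0,0,0],[0,0,0.1]],
    [[0,0,0],[0,0,0.1]],
    [[0,0,0],[0,0,0.1]]
  ]
}}

```text
time: 10.25
tool_pos: [0.4199, -0.275, 0.1896]
tool_rot: [-3.141, 0.0, 0.084]
contact_force: [0.2, -0.9, -0.2]
opening: 0.0006
grip_force: 0.0
```

```bash
python3 -c "
from h import *
rel('ri'); print(robot.observe()['qpos'])
p,d=read_camera('side'); cv2.imwrite('pics/a3.png',cv2.resize(p[180:320,190:380],None,fx=4,fy=4,interpolation=cv2.INTER_CUBIC))"
```

```text
t 10.25 rel mount x,y mm [-149.6   24.8] z 189.6 rot [-3.141  0.     0.084] F [ 0.14 -0.88 -0.24]
[-7.32577565e-01  3.34694901e-01  1.64421471e+00 -6.67878402e-05
  1.16310937e+00  7.54541161e-01]
```

View pics/a3.png

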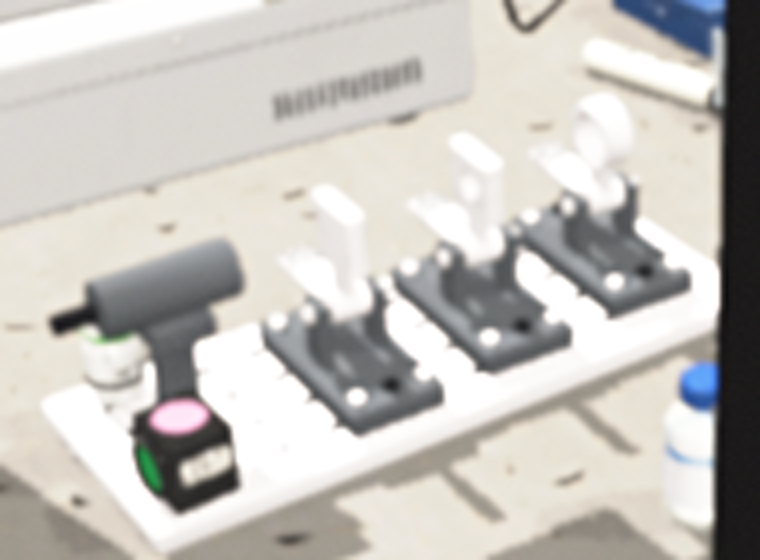

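The side crop shows the shutter plate fully upright at (340,240), with the aperture at (475,190) and the ring at (603,135) still up. Next is the ring, approached from its +y side.

Request:
{"method": "send_rows", "body": {
  "plan": [
    [[0.75,-0.1,0],[0,0,0]],
    [[0.75,-0.1,0],[0,0,0]],
    [[0.75,-0.1,0.1],[0,0,0]],
    [[0.75,-0.1,0.1],[0,0,0]],
    [[0.75,-0.1,0.2],[0,0,0]],
    [[0.75,-0.1,0.4],[0,0,0]],
    [[0.75,-0.1,0.4],[0,0,0]],
    [[0.73,-0.1,0.4],[0,0,0]],
    [[0,0,0.4],[0,0,0]],
    [[0,0,0],[0,0,0]]
  ]
}}

```text
time: 11.55
tool_pos: [0.5663, -0.2417, 0.1381]
tool_rot: [-3.14, 0.002, 0.089]
contact_force: [0.2, -0.2, -0.3]
opening: 0.0005
grip_force: 0.0
```

Request:
{"method": "send_rows", "body": {
  "plan": [
    [[0,0,0.4],[0,0,0]],
    [[0,0,0.4],[0,0,0]],
    [[0,0,0.4],[0,0,0]],
    [[0,0,0.4],[0,0,0]],
    [[0,0,0.3],[0,0,0]],
    [[0,0,0],[0,0,0]],
    [[0,0,0],[0,0,0]],
    [[0,0,0],[0,0,0]],
    [[0,0,0],[0,0,0]],
    [[0,0,0],[0,0,0]]
  ]
}}

```text
time: 12.8
tool_pos: [0.5672, -0.242, 0.0921]
tool_rot: [3.141, -0.0, 0.089]
contact_force: [-1.0, -0.3, 0.1]
opening: 0.001
grip_force: 0.0
```

```bash
python3 -c "
from h import *
rel('ri')
p,d=read_camera('side'); cv2.imwrite('pics/a4.png',cv2.resize(p[150:320,190:380],None,fx=3.5,fy=3.5,interpolation=cv2.INTER_CUBIC))"
```

```text
t 12.8 rel mount x,y mm [ 0.1 44.4] z 92.1 rot [ 3.141 -0.     0.089] F [-0.98 -0.19  0.11]
```

View pics/a4.png

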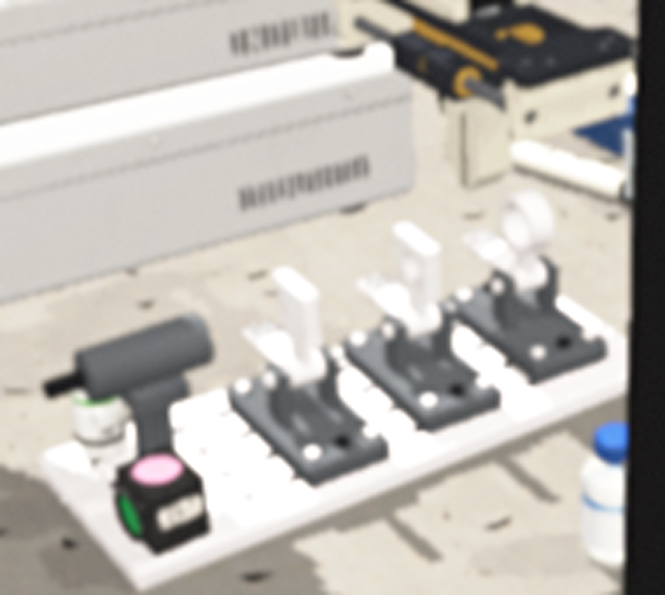

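The side crop shows the fingers at (478,150), on the +y side behind the ring (525,220). The lower end is at ring height. Next I sweep towards -y.

Request:
{"method": "send_rows", "body": {
  "plan": [
    [[0,0.28,0.01],[0,0,0]],
    [[0,0.28,0.01],[0,0,0]],
    [[0,0.28,0.01],[0,0,0]],
    [[0,0.28,0.01],[0,0,0]],
    [[0,0.28,0.01],[0,0,0]],
    [[0,0.28,0.01],[0,0,0]],
    [[0,0.28,0.01],[0,0,0]],
    [[0,0.28,0.01],[0,0,0]],
    [[0,0.28,0],[0,0,0]],
    [[0,0.28,0],[0,0,0]]
  ]
}}

```text
time: 14.1
tool_pos: [0.5734, -0.3122, 0.0898]
tool_rot: [3.141, 0.0, 0.089]
contact_force: [0.1, -0.1, 0.5]
opening: 0.0008
grip_force: 0.0
```

```bash
python3 -c "
from h import *
rel('ri')
p,d=read_camera('side'); cv2.imwrite('pics/a5.png',cv2.resize(p[150:320,190:380],None,fx=3.5,fy=3.5,interpolation=cv2.INTER_CUBIC))"
```

```text
t 14.1 rel mount x,y mm [ -0.1 -26.1] z 89.8 rot [3.141 0.    0.089] F [ 0.13 -0.15  0.5 ]
```

View pics/a5.png

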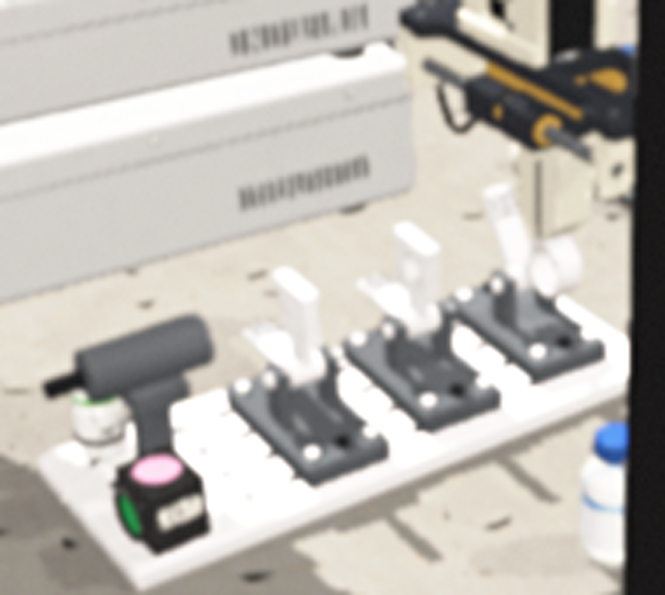

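The ring is mostly folded at (555,265), with its tab nearly upright at (505,225) and the fingers above the ring. Next I press down to the stop.

Request:
{"method": "send_rows", "body": {
  "plan": [
    [[0,0.08,0.14],[0,0,0]],
    [[0,0,0.14],[0,0,0]],
    [[0,0,0.14],[0,0,0]],
    [[0,0,0.14],[0,0,0]],
    [[0,0,0.12],[0,0,0]],
    [[0,0,0.1],[0,0,0]],
    [[0,0,0.06],[0,0,0]],
    [[0,0,0.04],[0,0,0]],
    [[0,0,0],[0,0,0]],
    [[0,0,0],[0,0,0]]
  ]
}}

```text
time: 15.4
tool_pos: [0.5736, -0.3135, 0.0684]
tool_rot: [3.142, -0.0, 0.089]
contact_force: [-1.6, -0.4, 4.8]
opening: 0.0001
grip_force: 2.7
```

```bash
python3 -c "
from h import *
rel('ri')"
```

```text
t 15.4 rel mount x,y mm [ -0.1 -27.4] z 68.4 rot [ 3.142 -0.     0.089] F [-1.59 -0.24  4.79]
```

Request:
{"method": "send_rows", "body": {
  "plan": [
    [[0,0,-0.2],[0,0,0]],
    [[0,0,-0.4],[0,0,0]],
    [[0,0,-0.6],[0,0,0]],
    [[0,0,-0.6],[0,0,0]],
    [[0,0,-0.6],[0,0,0]],
    [[0,0,-0.6],[0,0,0]],
    [[0,0,-0.6],[0,0,0]],
    [[0,0,-0.6],[0,0,0]],
    [[0,0,-0.6],[0,0,0]],
    [[0,0,-0.2],[0,0,0]]
  ]
}}

```text
time: 16.65
tool_pos: [0.574, -0.3139, 0.1944]
tool_rot: [3.14, -0.001, 0.089]
contact_force: [-0.1, -0.5, 0.1]
opening: 0.0008
grip_force: 0.0
```

```bash
python3 -c "
from h import *
rel('ri')
p,d=read_camera('side'); cv2.imwrite('pics/a6.png',cv2.resize(p[150:320,190:380],None,fx=3.5,fy=3.5,interpolation=cv2.INTER_CUBIC))
W=cloud('side',d); dd=W[...,:2]-c
x=(dd@ex-M['ri'][0]); y=(dd@ey-M['ri'][1]); z=W[...,2]
m=(abs(x)<.01)&(z>.03)&(z<.12)
for lo in np.arange(.06,.11,.008):
    s=m&(z>=lo)&(z<lo+.008)&(abs(y)<.016)
    if s.sum(): print('tab z%.3f y %.4f n%d'%(lo+.004,np.median(y[s]),s.sum()))
s=m&(y<-.02)&(y>-.056); print('ring y,z max',y[s].min(),np.percentile(z[s],95))"
```

```text
t 16.65 rel mount x,y mm [  0.3 -27.8] z 194.4 rot [ 3.14e+00 -1.00e-03  8.90e-02] F [-0.12 -0.52  0.06]
tab z0.064 y -0.0016 n28
tab z0.072 y -0.0019 n29
tab z0.080 y -0.0014 n32
tab z0.088 y -0.0017 n28
tab z0.096 y -0.0011 n30
tab z0.104 y -0.0005 n27
ring y,z max -0.052870266318376095 0.06969826293457508
```

View pics/a6.png

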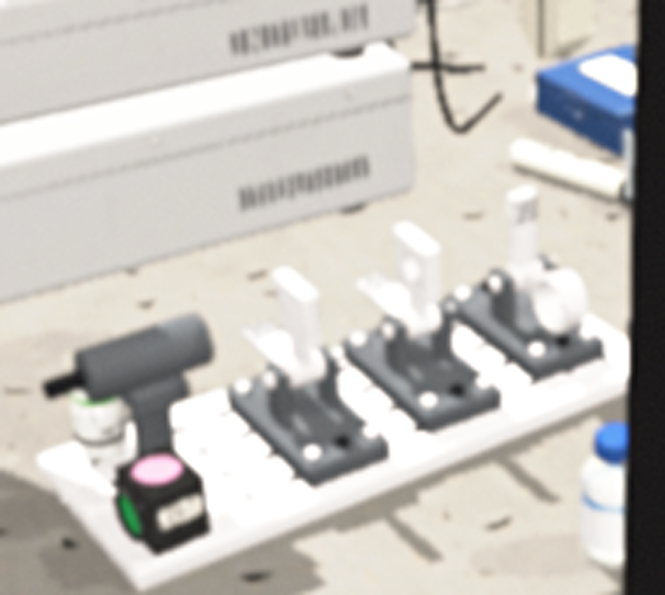

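The ring is folded at (560,300) and its tab stands vertical at (522,225), within about 0.03 rad. The shutter (297,315) and aperture (417,270) plates are upright, and the mounts have not visibly moved.

```bash
python3 -c "
from cell import robot
print(robot.hand_in())"
```

```text
the job is handed in; nothing more can be done
None
```

I handed the job in at about 17 s of the 42 s allowed: the shutter plate is upright in the beam, the ring is folded fully down, and the aperture plate is still standing; the hand-in gave no verdict, but the last picture shows the mounts where they were.

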